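# Fit the long spring onto the damper rod

## Robot

A 6-joint arm with a two-finger parallel gripper is mounted at the origin on the work surface. World frame = base frame: x ahead of the robot, y to its left, z up, the work surface at z = 0. Lengths are in mm, angles in rad, forces in N, time in s.
With the tool pointing down it reaches from about 350 to 875 mm from the base axis. Payload 4.2 kg.
Tool frame: the origin (TCP) lies at the very end of the fingers, on their centre line; the grasp point (between the pads) lies 19 mm behind it (arm.tcp_to_grasp is the x of the grasp point in the tool frame, in mm); x points along the fingers, z is the direction in which the jaws open and shut, and the axes are right-handed (so a half turn about x gives the same grasp; the last joint's range is limited). The gripper opens to 85 mm and grips with 20 to 120 N. Pads are 22 mm wide; open, the fingers measure 114 mm over their backs; the gripper's body (76 mm by 85 mm) begins 54 mm behind the grasp point. The pads swing forward as they close: fully open they stand 13 mm farther back than shut.
Start: joints at [1.552, 0.385, 0.008, 0, -1.194, -0.259], TCP at [171.368, 601.026, 231.312] pointing down, gripper open.
Joint ranges: [-3.14, 3.14], [-1.21, 2.06], [-1.07, 1.41], [-3.16, 2.05], [-2.99, -0.16], [-3.1, 3.1]. Speed limits (rad/s): [2.79, 2.79, 3.14, 3.14, 3.14, 3.14].

## Interface

Orientations are given as a unit quaternion [x, y, z, w].
In Python, from bench import status, get_image, job, arm gives the robot as it stands.
- The arm moves only by the tool apply_moves, never from a script. Its argument "targets" is text: rows parted by semicolons, each of 5 numbers parted by spaces: the shift along the tool's x, y, z in mm, then the turn about the tool's x in degrees, then the gripper's target within -1 to 1 (shut at 1, half-way at 0, fully open at -1). In form: dx dy dz spin hand; .... A call has 1 to 10 rows; each row is the pose to reach, as a shift and turn from the pose commanded when the call began, along the tool's axes at that moment; what a row does not reach only later rows make up. A row lasts 1/12 s, in which the tool goes at most 41.7 mm and 7.16 degrees, less where a joint would pass 70% of its speed; a pose out of reach is approached as far as the arm can. A call with a gripper value outside its range is refused whole. The fingers move at their own pace and stop on an object; the grip force is fixed at half the most. Time passes only in rows, so rows that repeat a pose let the fingers close. It gives the time, the measured TCP pose, the force and the opening at its end, in the units of the state.
- status.read_state(): the state, without advancing time (a new reading comes with each control period).
- get_image(name): name is "scene" or "top" or "wrist"; returns a dict with "img" (420x560x3 uint8, red, green, blue), "mtx" (3x3 intrinsics, pixels), "world_from_camera" (4x4, takes a point from camera to world coordinates). Camera axes: x right, y down, z forward; pixel columns grow to the right and rows downward; lengths in mm; the calibration is good to about 2 mm. A picture is of the moment at which its call begins. There is no depth.
- job.job_done(): hands the job in, once; it reports no verdict.
The state is a dict: "clock": time; "joints": joint angles; "joint_vel": joint speeds; "joint_efforts": joint torques, N m; "position": TCP position; "ee_rot": TCP orientation; "contact_force": force on the tool from outside, world axes, zero at the start; "wrist_torque": the same for the moment, N m; "gripper_width": finger opening in mm.
Only numpy, scipy, OpenCV 4.12 (cv2) and the standard library are available. Lean on these libraries where they do the work, as an engineer would, in place of code of your own. Each camera call takes 0.05 s, during which the arm holds its last target.

## Task

Fit the long coil spring, tang end down, over the upright damper rod and work it down until it sits fully home on the seat, then let go. Its tang has to pass through the notches of two collars on the rod: when it snags, do not force it, keep the pressure light and twist the spring a little until it drops through. Leave the other things on the bench where they are.

Things in the scene. Friction and masses are not known exactly. Their poses are not given: they have to be found in the camera images.
- spring_mid (a point): Centre (half-way up, on the axis) of the long spring: stiff coil spring of dark 4 mm steel wire, standing upright on the bench, tang end down; 60 mm tall, 38 mm outside and 30 mm inside diameter, 90 g, z up along its axis. It does not give noticeably under hand force and may be gripped anywhere round its coils. It and the short spring may stand in either place.
- tang (a point): The spring's tang: in the lowest 4 mm of the spring the wire end runs straight across the coil along the spring's x axis, inwards as a square-cut tang, 4 mm wide and high, whose tip is 8.5 mm from the spring's axis, outwards as a short tail whose tip is 27 mm from it. Both are on the +x side. This point is on the tang, 11 mm from the axis, 2 mm above the spring's foot.
- seat (a point): Centre of the seat on the fixed damper, 45 mm above the bench: flat flange, 50 mm diameter, on which the spring's foot finally rests (spring centre then 30 mm above this point). A steel rod of 12 mm diameter rises 66 mm from it and carries two clamped collars. z up, x and y along the damper's block. More than 25 N of the spring against the damper would damage it.
- rod_tip (a point): Tip of the damper rod, on its axis, 66 mm above the seat; the last 10 mm of the rod taper to 5 mm.
- upper_level (a point): Point on the rod's axis at the top face of the upper collar, 36 mm above the seat. The clamped collar, 26 mm diameter, 6 mm thick, has one radial notch 7 mm wide from rim to rod: the tang passes with about 8 degrees to spare either way, else rests on the collar. The notch differs each time and is not measured: within 23 degrees, either way, of this frame's +x side. Below it the spring turns freely for 14 mm.
- lower_level (a point): Point on the rod's axis at the top face of the lower collar, 16 mm above the seat; same size and notch as the upper one, also clamped so that it does not turn. These axes are the damper's. Its notch also differs each time and is not measured: it lies 34 to 81 degrees anticlockwise, seen from above, from this frame's +x side.
- damper: The damper, clamped upright in a grey block of 120 x 100 x 16 mm fixed to the bench; origin at the centre of the block's underside, 45 mm below the seat, same axes as seat.
- spring: The long spring as a body; origin at the centre of its underside, same axes as spring_mid.
- short_spring: Bystander: a short wide spring without a tang, 36 mm tall, 47 mm outside, standing on the bench; origin at the centre of its underside.
- wrench: Bystander: a steel wrench 160 mm long lying on the bench; origin on its underside.
- can: Bystander: a closed metal can 52 mm in diameter, 110 mm tall; origin at the centre of its underside.

How it is judged:
By the outcome, as a careful person would: the job done as asked, in the order asked, and still so for the second after the job is handed in, with the robot touching nothing.
It also fails if it takes over 58 s, if anything falls off the work surface, if the arm or the gripper's body presses on something with over 40 N, if the wrist force passes 120 N, or if a joint passes its speed limit or range.

## Working session

There is one attempt and no reset: what is moved stays moved. The work goes in short steps, Python scripts to look and compute and a tool call to move; the robot and the scene stay as the last step left them, time stands still between calls to the robot, and variables do not carry over. Pictures are saved under pics/ and viewed, and the job is handed in when it is done.

Besides the shell and the picture viewer there is one more tool, called in YAML: its name, and indented under it one key for each argument. apply_moves: Moves the arm, as the interface text tells. Its arguments: {"type":"object","properties":{"targets":{"type":"string"}},"required":["targets"]}

```bash
ls; mkdir -p pics; python3 - <<'E'
from bench import status,get_image,job,arm
import cv2,numpy as np
print(status.read_state()); print(arm.tcp_to_grasp)
for n in ["scene","top","wrist"]:
    d=get_image(n); cv2.imwrite(f"pics/{n}0.png",d["img"][:,:,::-1]); print(n,d["mtx"].tolist(),np.round(d["world_from_camera"],4).tolist())
    np.savez(f"pics/{n}0.npz",**d)
E
```

```text
pics
{'clock': 0.0, 'joints': array([ 1.55159653e+00,  3.85566382e-01,  6.60362929e-03, -5.47060625e-04,
       -1.19399795e+00, -2.58600652e-01]), 'joint_vel': array([ 0.00035294, -0.00300517, -0.00112711,  0.00020119, -0.00064122,
       -0.00066194]), 'joint_efforts': array([ 1.56611291e-04, -3.92290020e+01,  1.88393390e+01,  4.18633461e+00,
       -4.62568642e-03,  5.26199585e-06]), 'position': array([171.20828297, 600.46971457, 230.19983969]), 'ee_rot': array([-0.56384008, -0.42540939,  0.56506807, -0.42639101]), 'contact_force': array([-0.28717937, -0.77806845, -0.87154196]), 'wrist_torque': array([-0.01841216,  0.00722818, -0.04673924]), 'gripper_width': 85.38501588479036}
-18.700000000000003
scene [[507.06227947153536, 0.0, 283.7328698559396], [0.0, 507.06227947153536, 211.00903131395125], [0.0, 0.0, 1.0]] [[0.7715, 0.515, -0.3735, 935.2986], [0.636, -0.6367, 0.436, -418.9182], [-0.0133, -0.5739, -0.8188, 850.8234], [0.0, 0.0, 0.0, 1.0]]
top [[510.3913603787235, 0.0, 282.4015079754501], [0.0, 510.3913603787235, 208.36200983069745], [0.0, 0.0, 1.0]] [[0.0026, -0.9894, 0.1453, 484.306], [-0.9995, -0.0072, -0.0306, 9.4719], [0.0314, -0.1452, -0.9889, 1030.1182], [0.0, 0.0, 0.0, 1.0]]
wrist [[300.497833846686, 0.0, 280.98871588618323], [0.0, 300.497833846686, 211.8169699100251], [0.0, 0.0, 1.0]] [[-0.2732, -0.9168, -0.2913, 246.5889], [-0.962, 0.261, 0.0808, 579.5109], [0.0019, 0.3023, -0.9532, 373.9599], [0.0, 0.0, 0.0, 1.0]]
```

View pics/scene0.png

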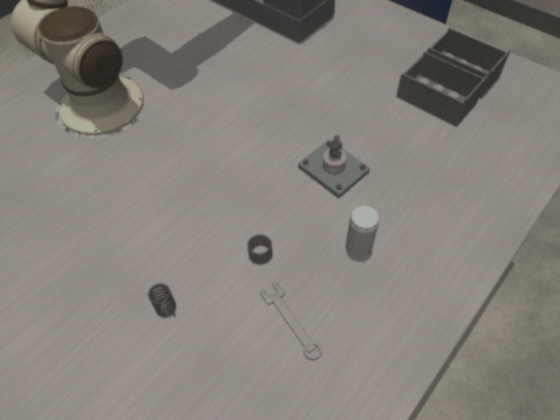

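View pics/top0.png

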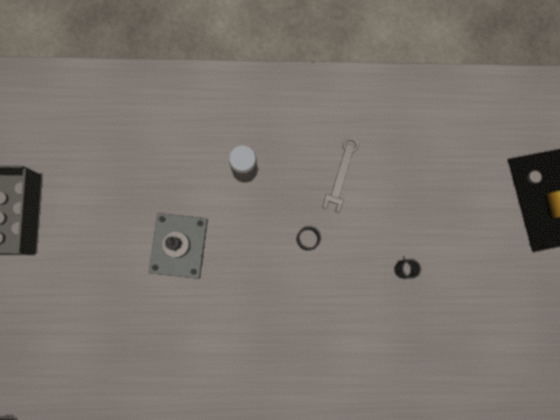

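View pics/wrist0.png

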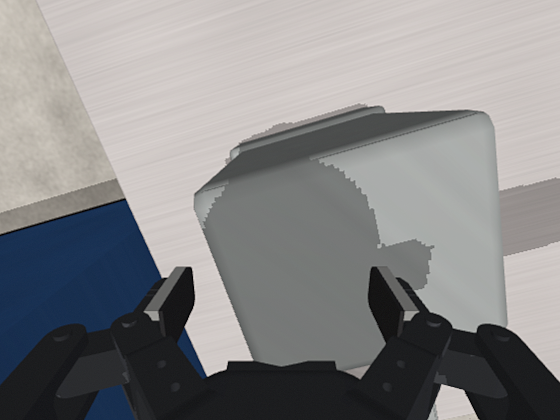

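```bash
cat > h.py <<'E'
import numpy as np,cv2
def load(n): return dict(np.load(f"pics/{n}.npz"))
def ray(d,u,v,z):
    T=d["world_from_camera"];K=d["mtx"]
    r=T[:3,:3]@np.linalg.solve(K,[u,v,1.]);o=T[:3,3]
    return o+r*(z-o[2])/r[2]
def proj(d,P):
    T=d["world_from_camera"];P=np.atleast_2d(P)
    c=(P-T[:3,3])@T[:3,:3]; p=c@d["mtx"].T
    return p[:,:2]/p[:,2:]
def crop(d,u0,v0,u1,v1,s,out):
    im=d["img"][v0:v1,u0:u1,::-1]
    im=cv2.resize(im,None,fx=s,fy=s,interpolation=cv2.INTER_CUBIC)
    im=cv2.convertScaleAbs(im,alpha=1.6,beta=20)
    cv2.imwrite(out,im); return im
E
python3 - <<'E'
from h import *
t=load("top0");s=load("scene0")
a=crop(t,376,240,436,300,6,"pics/a.png");b=crop(t,140,205,220,285,5,"pics/b.png")
c=crop(s,130,270,190,330,6,"pics/a2.png");e=crop(s,290,120,380,200,5,"pics/b2.png")
cv2.imwrite("pics/m.png",np.vstack([np.hstack([cv2.resize(x,(380,290)) if 0 else cv2.resize(x,(300,300)) for x in r]) for r in [(a,b),(c,e)]]))
for uv in [(406,268)]: print(ray(t,*uv,30))
print(ray(s,163,300,30), ray(t,177,244,16))
# block corners top
print([ray(t,*p,16).round(0) for p in [(155,213),(208,217),(202,278),(149,273)]])
E
```

```text
[ 514.73752679 -264.55719513   30.        ]
[ 517.1796227 -264.1678495   30.       ] [560.67215879 186.23543631  16.        ]
[array([622., 232.,  16.]), array([615., 127.,  16.]), array([494., 135.,  16.]), array([504., 239.,  16.])]
```

View pics/m.png

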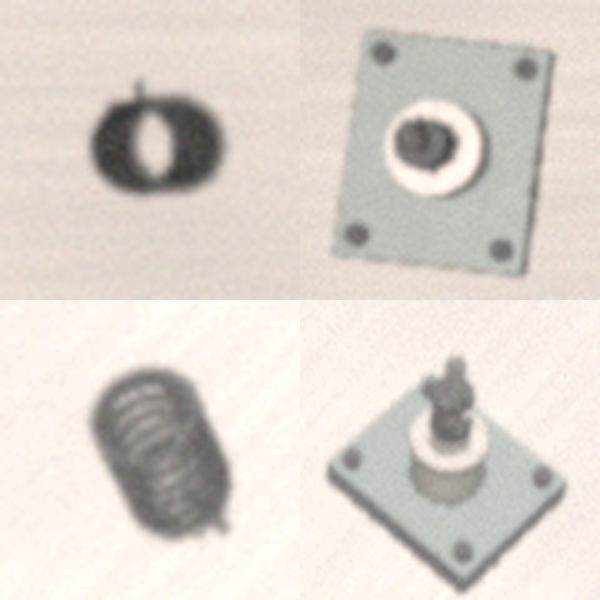

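```bash
cat >> h.py <<'E'
from scipy.spatial.transform import Rotation as R
def tool(st): return R.from_quat(st["ee_rot"]).as_matrix()
E
python3 - <<'E'
from h import *
from bench import status
st=status.read_state();M=tool(st);print(M.round(3))
p=st["position"]
w=load("wrist0")
C=w["world_from_camera"]; print("cam in tool",(M.T@(C[:3,3]-p)).round(1),"\n",(M.T@C[:3,:3]).round(3))
for name,tgt in [("damper",[560,186,231]),("spring",[516,-264,231])]:
    print(name,(M.T@(np.array(tgt)-p)).round(1))
t=load("top0")
print(ray(t,376+126/5,240+146/5,0), ray(t,404,257,2))
E
```

```text
[[-0.     0.962 -0.274]
 [-0.002 -0.274 -0.962]
 [-1.     0.     0.002]]
cam in tool [-1.435e+02  7.820e+01 -1.000e-01] 
 [[-0.    -0.302  0.953]
 [ 0.001 -0.953 -0.302]
 [ 1.     0.001  0.001]]
damper [  0.  487.6 292.1]
spring [7.000e-01 5.687e+02 7.369e+02]
[ 513.20606541 -262.92114325    0.        ] [ 537.70023707 -268.87475129    2.        ]
```

apply_moves:
  targets: "0 490 290 0 -1;0 490 290 0 -1;0 490 290 0 -1;0 490 290 0 -1;0 490 290 0 -1;0 490 290 0 -1;0 490 290 0 -1;0 490 290 0 -1;0 490 290 0 -1;0 490 290 0 -1"

```text
clock: 0.98
position: [458.9, 296.8, 231.3]
ee_rot: [-0.564, -0.426, 0.564, -0.426]
contact_force: [0.2, 0.4, -0.5]
gripper_width: 85.0
```

apply_moves:
  targets: "0 115 70 0 -1;0 115 70 0 -1;0 115 70 0 -1;0 115 70 0 -1;0 115 70 0 -1;0 115 70 0 -1;0 115 70 0 -1"

```text
clock: 1.57
position: [548.7, 200.4, 231.1]
ee_rot: [-0.564, -0.426, 0.564, -0.426]
contact_force: [-0.1, -0.6, 0.2]
gripper_width: 85.3
```

```bash
cat >> h.py <<'E'
def grab(n,out):
    from bench import get_image
    d=get_image(n); np.savez(f"pics/{out}.npz",**d); cv2.imwrite(f"pics/{out}.png",d["img"][:,:,::-1]); return d
E
python3 - <<'E'
from h import *
from bench import status
st=status.read_state();print(st["joints"].round(3),st["position"].round(1),st["contact_force"])
w=grab("wrist","w1")
E
```

```text
[ 0.627  0.316 -0.096 -0.    -1.16   0.667] [548.7 200.4 231.1] [-0.07576881 -0.62782266  0.1526536 ]
```

View pics/w1.png

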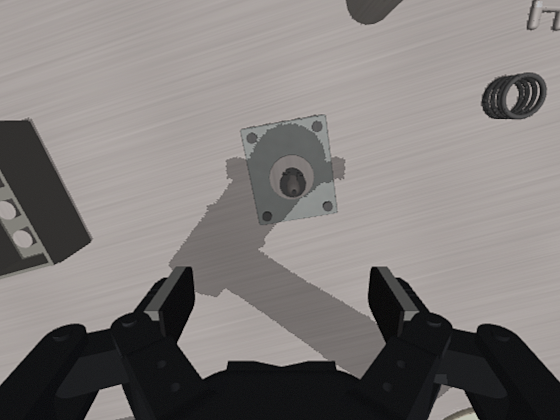

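```bash
python3 - <<'E'
from h import *
w=load("w1")
crop(w,235,110,345,230,5,"pics/w1c.png")
s=load("scene0"); crop(s,315,125,355,175,12,"pics/s0c.png")
E
```

```text
(no output)
```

View pics/w1c.png

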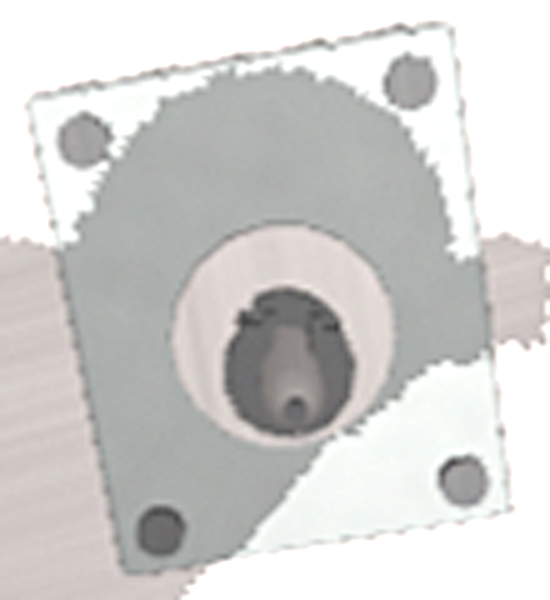

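View pics/s0c.png

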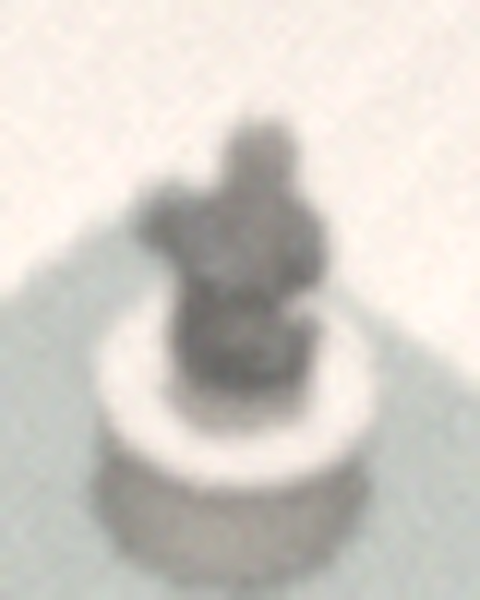

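```bash
python3 - <<'E'
from h import *
from bench import status
w=load("w1");p=ray(w,294,191.6,111);print(p)
# block corners
c=[(235+x/5,110+y/5) for x,y in [(32,100),(447,25),(510,510),(125,572)]]
Q=np.array([ray(w,*q,16) for q in c]);print(Q.round(1),Q.mean(0))
d=Q[0]-Q[3],Q[1]-Q[2];print([np.degrees(np.arctan2(v[1],v[0])) for v in d])
d=Q[0]-Q[1],Q[3]-Q[2];print([np.degrees(np.arctan2(v[1],v[0]))-90 for v in d])
st=status.read_state();M=tool(st)
tgt=np.array([p[0],p[1],150])+20*M[:,1]
print(M.T@(tgt-st["position"]))
E
```

```text
[558.65039399 185.41745245 111.        ]
[[622.  227.1  16. ]
 [612.  131.2  16. ]
 [495.  142.7  16. ]
 [505.5 240.3  16. ]] [558.64548936 185.32645901  16.        ]
[np.float64(-6.483352797821722), np.float64(-5.585576038540768)]
[np.float64(-5.970318942806102), np.float64(-6.122253436728016)]
[81.29300901 33.86215128 11.98084338]
```

Damper axis ≈ (558.6, 185.4), yaw ≈ −6°. Go closer to see the notches.

apply_moves:
  targets: "40 17 6 0 -1;81 34 12 0 -1;81 34 12 0 -1;81 34 12 0 -1;81 34 12 0 -1"

```text
clock: 2.03
position: [579.0, 180.0, 151.4]
ee_rot: [0.564, 0.426, -0.564, 0.427]
contact_force: [0.5, -0.5, 0.6]
gripper_width: 85.5
```

```bash
python3 - <<'E'
from h import *
w=grab("wrist","w2")
u,v=proj(w,[558.6,185.4,81])[0].astype(int);print(u,v)
crop(w,u-60,v-60,u+60,v+60,5,"pics/w2c.png")
E
```

```text
281 250
```

View pics/w2c.png

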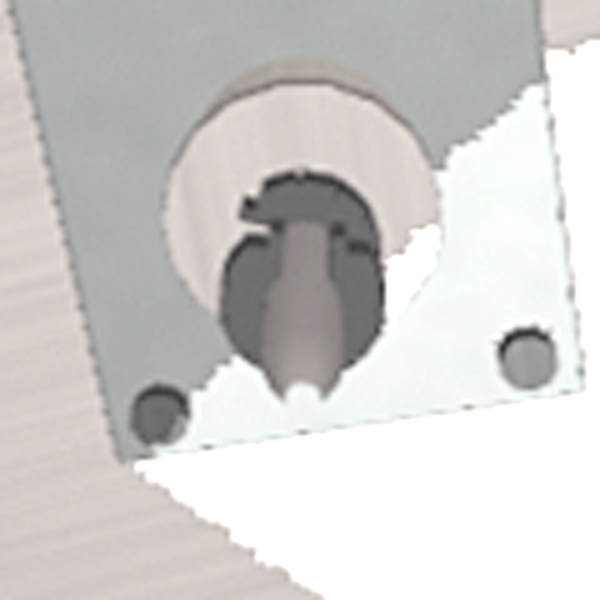

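```bash
cat > ov.py <<'E'
from h import *
import sys
def notch(C,z,a,yaw=-6.):
    th=np.radians(a+yaw); e=np.array([np.cos(th),np.sin(th),0]); f=np.array([-e[1],e[0],0])
    hw=3.5; b=np.arcsin(hw/13)
    t=np.linspace(b,2*np.pi-b,80)
    out=[C+13*(np.cos(x)*e+np.sin(x)*f)+[0,0,z] for x in t]
    r=np.sqrt(36-hw*hw)
    t2=np.linspace(-np.arcsin(hw/6),np.arcsin(hw/6),6)
    out+= [C+6*(np.cos(x)*e+np.sin(x)*f)+[0,0,z] for x in t2]
    return np.array(out)
def overlay(d,C,au,al,out,s=10,h=30,gain=1.0,dv=0,yaw=-6.):
    C=np.array([C[0],C[1],0.])
    u,v=proj(d,C+[0,0,76])[0].astype(int);v+=dv
    im=d["img"][v-h:v+h,u-h:u+h,::-1]
    im=cv2.convertScaleAbs(cv2.resize(im,None,fx=s,fy=s,interpolation=cv2.INTER_CUBIC),alpha=gain,beta=30)
    raw=im.copy()
    for zs,a,col in [((81,75),au,(0,0,255)),((61,55),al,(0,255,0))]:
        for z in zs:
            p=(proj(d,notch(C,z,a,yaw))-[u-h,v-h]+.5)*s
            cv2.polylines(im,[p.astype(int)],True,col,1)
    p=(proj(d,C+[[0,0,111]])-[u-h,v-h]+.5)*s
    cv2.circle(im,tuple(p[0].astype(int)),5,(255,0,0),1)
    k=min(1,390/(2*h*s)); 
    cv2.imwrite(out,np.hstack([raw,im]) if 4*h*s<=800 else np.hstack([cv2.resize(x,(400,400)) for x in (raw,im)]))
E
python3 - <<'E'
from ov import *
w=load("w2")
overlay(w,(558.6,185.4),-8,55,"pics/o2.png",s=16,h=25,gain=2.2)
E
```

```text
(no output)
```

View pics/o2.png

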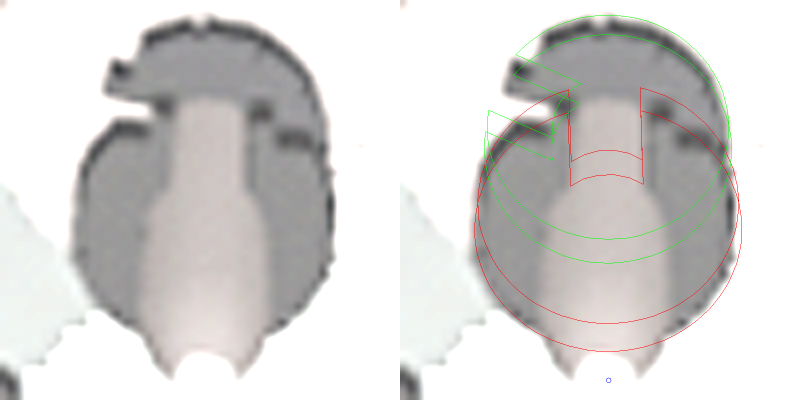

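```bash
python3 - <<'E'
from ov import *
w=load("w2")
overlay(w,(558.8,185.9),-12,48,"pics/o2a.png",s=16,h=25,gain=2.2)
overlay(w,(559.2,185.6),-14,44,"pics/o2b.png",s=16,h=25,gain=2.2)
a=cv2.imread("pics/o2a.png");b=cv2.imread("pics/o2b.png")
cv2.imwrite("pics/o2ab.png",np.hstack([a[:,400:],b[:,400:]]))
E
```

```text
(no output)
```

View pics/o2ab.png

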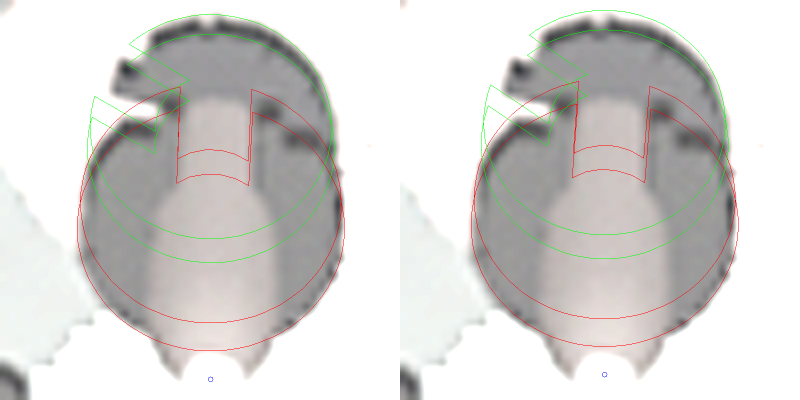

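apply_moves:
  targets: "25 -5 -19 -7 -1;25 -5 -19 -14 -1;25 -5 -19 -21 -1;25 -5 -19 -28 -1;25 -5 -19 -35 -1;25 -5 -19 -42 -1;25 -5 -19 -49 -1;25 -5 -19 -50 -1;25 -5 -19 -50 -1"

```text
clock: 2.83
position: [579.7, 199.7, 127.6]
ee_rot: [0.333, 0.624, -0.331, 0.625]
contact_force: [-0.2, -0.5, 0.1]
gripper_width: 85.5
```

```bash
python3 - <<'E'
from ov import *
from bench import status
st=status.read_state();print(st["joints"].round(3),st["position"].round(1),tool(st)[:,1].round(3))
w=grab("wrist","w3")
overlay(w,(558.8,185.7),-12,48,"pics/o3.png",s=12,h=32,gain=1.5)
overlay(w,(558.8,185.7),-12,60,"pics/o3b.png",s=12,h=32,gain=1.5)
a=cv2.imread("pics/o3.png");b=cv2.imread("pics/o3b.png");print(a.shape)
cv2.imwrite("pics/o3c.png",np.hstack([a,b[:,400:]])[:,:] if 0 else a)
E
```

```text
[ 0.596  0.451 -0.164  0.    -0.951  1.569] [579.7 199.7 127.6] [0.829 0.56  0.004]
(400, 800, 3)
```

View pics/o3.png

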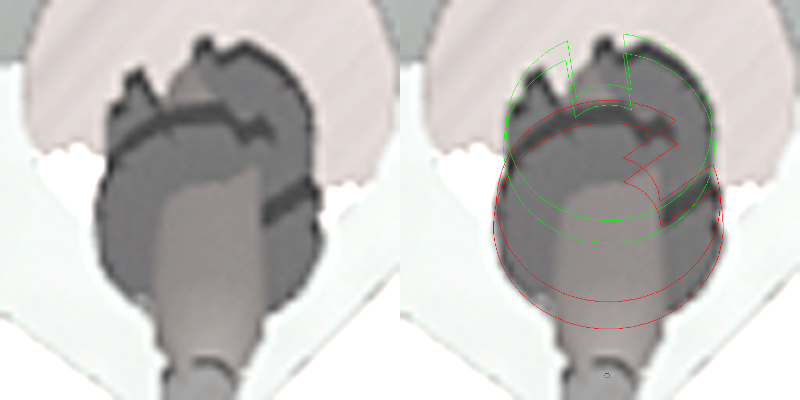

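View pics/w3.png

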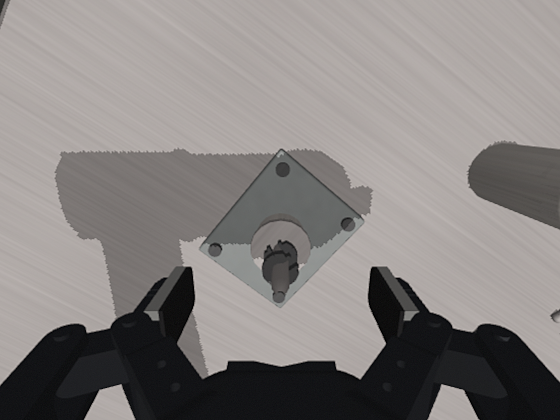

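```bash
python3 - <<'E'
from ov import *
w=load("w3")
for i,(c,a,b) in enumerate([((558.6,185.6),-13,64),((558.6,185.6),-16,60)]):
    overlay(w,c,a,b,f"pics/q{i}.png",s=16,h=24,gain=1.5,dv=-5)
a=cv2.imread("pics/q0.png");b=cv2.imread("pics/q1.png")
cv2.imwrite("pics/q.png",np.hstack([a[:,400:],b[:,400:]]))
E
```

```text
(no output)
```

View pics/q.png

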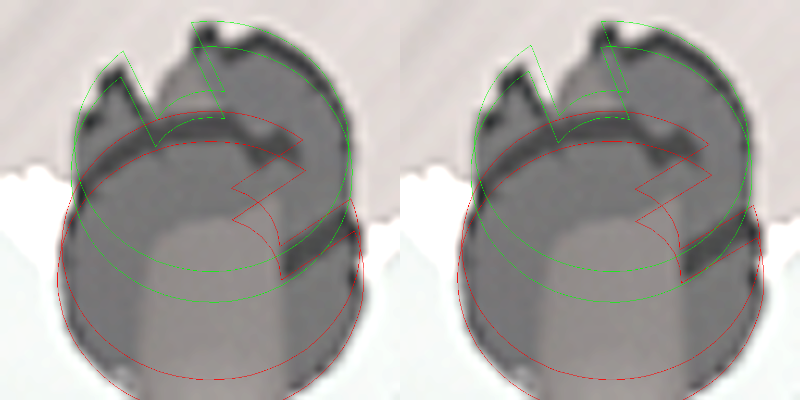

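apply_moves:
  targets: "-36 0 0 0 -1;-60 -10 10 7 -1;-72 -37 41 14 -1;-72 -64 71 21 -1;-72 -92 102 28 -1;-72 -119 132 35 -1;-72 -146 162 42 -1;-72 -173 192 47 -1;-72 -200 222 47 -1;-72 -227 252 47 -1"

```text
clock: 3.72
position: [532.1, -139.0, 198.4]
ee_rot: [0.554, 0.44, -0.553, 0.441]
contact_force: [0.4, 0.4, -0.3]
gripper_width: 85.7
```

```bash
python3 - <<'E'
from h import *
from bench import status
st=status.read_state();M=tool(st);print(st["joints"].round(3),st["position"].round(1),M[:,1].round(3),(M.T@(np.array([515,-264,200])-st["position"])).round(1))
E
```

```text
[ 0.039  0.283 -0.229  0.    -1.056  1.304] [ 532.1 -139.   198.4] [ 0.974 -0.225  0.002] [ -1.6  11.6 125.7]
```

apply_moves:
  targets: "0 4 40 0 -1;0 8 80 0 -1;0 12 115 0 -1;0 12 125 0 -1;0 12 125 0 -1;0 12 125 0 -1"

```text
clock: 4.22
position: [516.1, -262.0, 197.6]
ee_rot: [0.554, 0.44, -0.553, 0.44]
contact_force: [0.1, -0.7, -0.2]
gripper_width: 85.3
```

```bash
python3 - <<'E'
from h import *
from bench import status
st=status.read_state();print(st["position"].round(1),st["contact_force"].round(2))
w=grab("wrist","w4")
u,v=proj(w,[515,-264,30])[0].astype(int);print(u,v)
crop(w,u-60,v-60,u+60,v+60,5,"pics/w4c.png");print(u-60,v-60)
E
```

```text
[ 516.1 -262.   197.6] [ 0.14 -0.68 -0.22]
283 194
223 134
```

View pics/w4c.png

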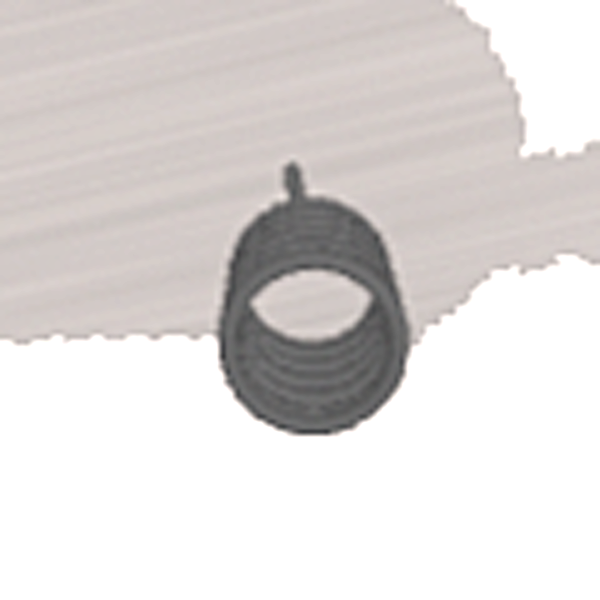

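View pics/w4.png

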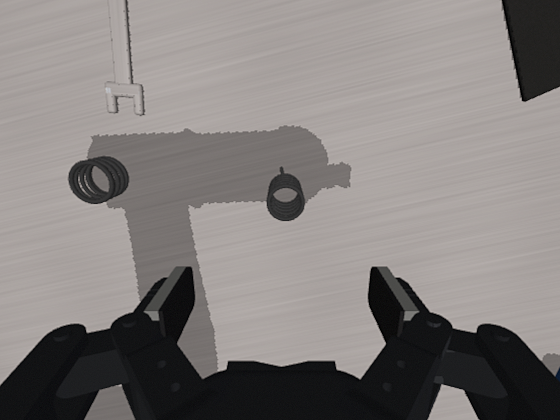

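```bash
python3 - <<'E'
from h import *
w=load("w4")
c=ray(w,223+314/5-.4,134+348/5-.4,60);print("top ctr",c)
t=ray(w,223+293/5-.4,134+165/5-.4,3);t2=ray(w,223+298/5-.4,134+192/5-.4,4);print(t,t2)
C=c.copy();C[2]=0
d=t-C;print(np.hypot(*d[:2]),np.degrees(np.arctan2(d[1],d[0])))
im=cv2.imread("pics/w4c.png");th=np.linspace(0,2*np.pi,80)
for z,r in [(60,19),(60,15),(0,19),(4,19)]:
    P=C+np.c_[r*np.cos(th),r*np.sin(th),0*th+z];p=(proj(w,P)-[223,134]+.4)*5
    cv2.polylines(im,[p.astype(int)],True,(0,0,255),1)
a=np.arctan2(d[1],d[0])
for da in (0,):
  for z in (0,4):
    L=np.array([C+[r*np.cos(a)-s*np.sin(a),r*np.sin(a)+s*np.cos(a),z] for r,s in [(15,-2),(27,-2),(27,2),(15,2)]])
    p=(proj(w,L)-[223,134]+.4)*5;cv2.polylines(im,[p.astype(int)],True,(0,255,0),1)
cv2.imwrite("pics/w4o.png",im)
E
```

```text
top ctr [ 513.08132063 -265.61769554   60.        ]
[ 539.92807753 -267.63066237    3.        ] [ 533.8757656  -267.39557535    4.        ]
26.922117135894933 -4.288007450370821
```

View pics/w4o.png

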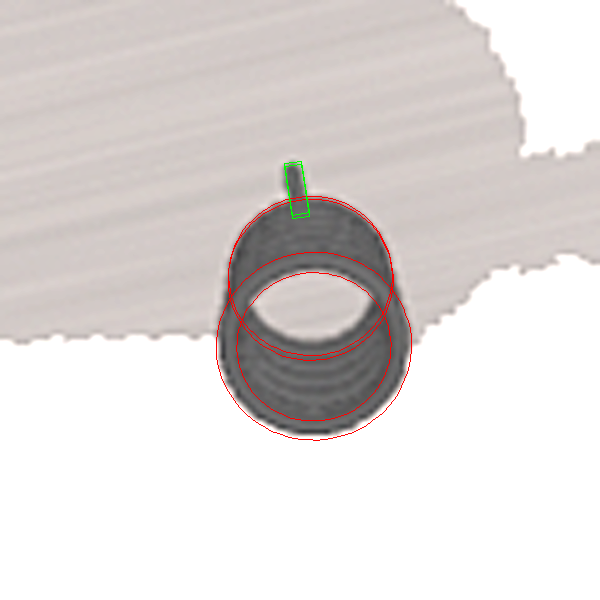

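apply_moves:
  targets: "40 -2 4.3 0 -1;80 -2 4.3 0 -1;100 -2 4.3 0 -1;100 -2 4.3 0 -1;100 -2 4.3 0 -1;100 -2 4.3 0 -1"

```text
clock: 4.77
position: [515.1, -265.2, 99.3]
ee_rot: [0.553, 0.44, -0.552, 0.442]
contact_force: [0.1, -0.5, -0.4]
gripper_width: 85.2
```

```bash
python3 - <<'E'
from h import *
from bench import status
st=status.read_state();M=tool(st);print(st["position"].round(2),M.round(3).tolist(),(M.T@(np.array([513.2,-265.7,17])-st["position"])).round(1))
w=grab("wrist","w5")
im=w["img"][:,:,::-1].copy();th=np.linspace(0,2*np.pi,80);C=np.array([513.2,-265.7,0])
for z,r in [(60,19),(60,15)]:
    p=proj(w,C+np.c_[r*np.cos(th),r*np.sin(th),0*th+z]);cv2.polylines(im,[p.round().astype(int)],True,(0,0,255),1)
cv2.imwrite("pics/w5o.png",im)
E
```

```text
[ 515.15 -265.18   99.3 ] [[0.003, 0.975, -0.221], [-0.001, -0.221, -0.975], [-1.0, 0.004, 0.001]] [82.3 -2.1  0.9]
```

View pics/w5o.png

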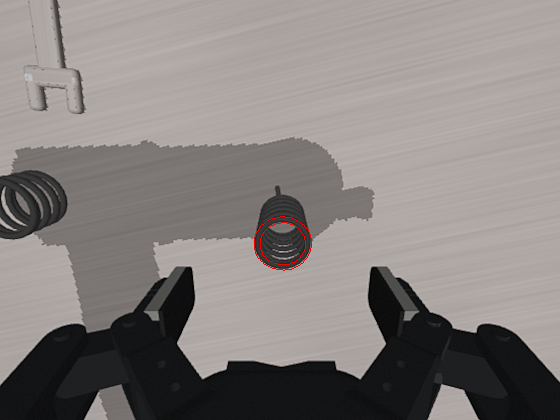

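apply_moves:
  targets: "30 -2 1 0 -1;60 -2 1 0 -1;80 -2 1 0 -1;82 -2 1 0 -1;82 -2 1 0 -1;82 -2 1 0 -1"

```text
clock: 5.32
position: [513.0, -266.6, 17.5]
ee_rot: [0.554, 0.44, -0.552, 0.442]
contact_force: [0.0, 1.0, 1.4]
gripper_width: 85.7
```

```bash
python3 - <<'E'
from h import *
from bench import status
st=status.read_state();M=tool(st);print(st["position"].round(2),M.round(4).tolist(),(M.T@(np.array([513.2,-265.7,17])-st["position"])).round(1),st["contact_force"])
E
```

```text
[ 512.96 -266.6    17.47] [[0.0039, 0.9749, -0.2228], [-0.0013, -0.2228, -0.9749], [-1.0, 0.0041, 0.0004]] [ 0.5  0.  -0.9] [0.01088432 0.96597973 1.41061375]
```

Centered in tool y. Nudge z by −0.8 and close.

apply_moves:
  targets: "0 0 -0.8 0 0.3;0 0 -0.8 0 1;0 0 -0.8 0 1;0 0 -0.8 0 1;0 0 -0.8 0 1;0 0 -0.8 0 1;0 0 -0.8 0 1;0 0 -0.8 0 1"

```text
clock: 5.98
position: [511.8, -265.6, 16.4]
ee_rot: [0.553, 0.44, -0.553, 0.441]
contact_force: [-0.9, 0.4, 5.9]
gripper_width: 37.2
```

```bash
python3 - <<'E'
from h import *
from bench import status
st=status.read_state();print(st["position"].round(2),st["contact_force"],st["gripper_width"])
grab("wrist","w6")
E
```

```text
[ 511.8  -265.59   16.44] [-0.88820063  0.4098772   5.88530421] 37.167835386709214
```

View pics/w6.png

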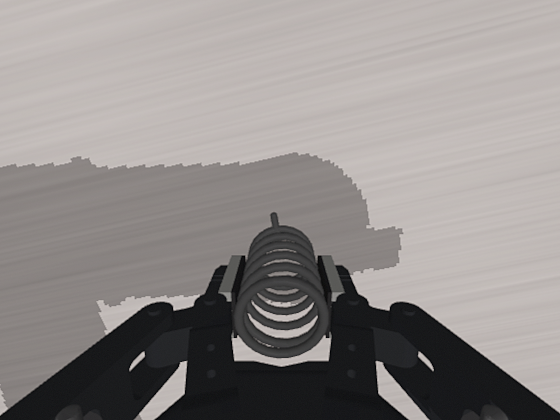

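```bash
cat > so.py <<'E'
from h import *
def so(w,C,z0,a,out,s=4,h=70,uv=None):
    C=np.array([C[0],C[1],z0]);a=np.radians(a)
    u,v=uv or proj(w,C+[0,0,30])[0].astype(int)
    v=min(v,419-h);im=crop(w,u-h,v-h,u+h,v+h,s,out);raw=im.copy()
    th=np.linspace(0,2*np.pi,80);o=np.array([u-h,v-h])-.5+.5/s
    for z,r in [(60,19),(60,15),(2,19),(2,15)]:
        p=(proj(w,C+np.c_[r*np.cos(th),r*np.sin(th),0*th+z])-o)*s
        cv2.polylines(im,[p.round().astype(int)],True,(0,0,255),1)
    L=np.array([C+[r*np.cos(a)-q*np.sin(a),r*np.sin(a)+q*np.cos(a),2] for r,q in [(8.5,-2),(27,-2),(27,2),(8.5,2)]])
    p=(proj(w,L)-o)*s;cv2.polylines(im,[p.round().astype(int)],True,(0,255,0),1)
    cv2.imwrite(out,im)
E
python3 - <<'E'
from so import *
so(load("w6"),(513.0,-265.7),0,-4.3,"pics/w6o.png")
E
```

```text
(no output)
```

View pics/w6o.png

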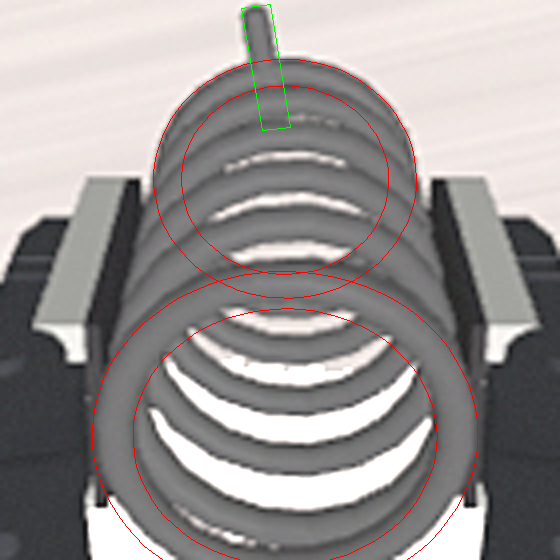

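apply_moves:
  targets: "-10 0 0 0 1;-35 0 0 0 1;-75 0 0 0 1;-115 0 0 0 1;-145 -2 -15 0 1;-148 -5 -40 4 1;-148 -10 -80 8 1;-148 -15 -120 12 1;-148 -20 -160 14.7 1;-148 -25 -200 14.7 1"

```text
clock: 6.87
position: [531.1, -63.3, 163.8]
ee_rot: [0.605, 0.365, -0.605, 0.365]
contact_force: [0.9, -0.2, -1.3]
gripper_width: 36.9
```

```bash
python3 - <<'E'
from h import *
from bench import status
st=status.read_state();M=tool(st);print(st["position"].round(2),M[:,1].round(3),(M.T@(np.array([557.5,186,165])-st["position"])).round(1),st["contact_force"],st["gripper_width"])
E
```

```text
[531.07 -63.29 163.75] [ 0.885 -0.466  0.   ] [  -1.2  -92.7 -232.9] [ 0.94401905 -0.15990498 -1.29733936] 36.888730958185
```

apply_moves:
  targets: "0 -15 -37 0 1;0 -30 -75 0 1;0 -45 -112 0 1;0 -60 -150 0 1;0 -75 -188 0 1;0 -88 -220 0 1;0 -92 -231 0 1;0 -92 -231 0 1;0 -92 -231 0 1;0 -92 -231 0 1"

```text
clock: 7.7
position: [556.7, 181.4, 163.2]
ee_rot: [-0.605, -0.366, 0.605, -0.366]
contact_force: [-0.1, -0.2, -0.8]
gripper_width: 36.9
```

```bash
python3 - <<'E'
from so import *
from bench import status
st=status.read_state();M=tool(st);print(st["joints"].round(2),st["position"].round(2),M.round(4).tolist(),(M.T@(np.array([557.5,186,165])-st["position"])).round(1),st["contact_force"],st["wrist_torque"],st["gripper_width"])
w=grab("wrist","w7")
p=st["position"]; C=p+M@np.array([17.2,1.2,-.17])
a=np.degrees(np.arctan2(M[1,1],M[0,1]))+8.6;print(C,a)
so(w,C[:2],C[2],a,"pics/w7o.png")
E
```

```text
[ 0.59  0.38 -0.19 -0.   -1.01  0.5 ] [556.66 181.42 163.18] [[-0.0011, 0.8857, -0.4643], [-0.0005, -0.4643, -0.8857], [-1.0, -0.0007, 0.0009]] [-1.8 -1.4 -4.4] [-0.13141955 -0.17059271 -0.80835421] [-0.06954834 -0.00369986 -0.0083717 ] 36.8504636312627
[557.78140873 181.00647964 145.97832998] -19.062198083953135
```

View pics/w7o.png

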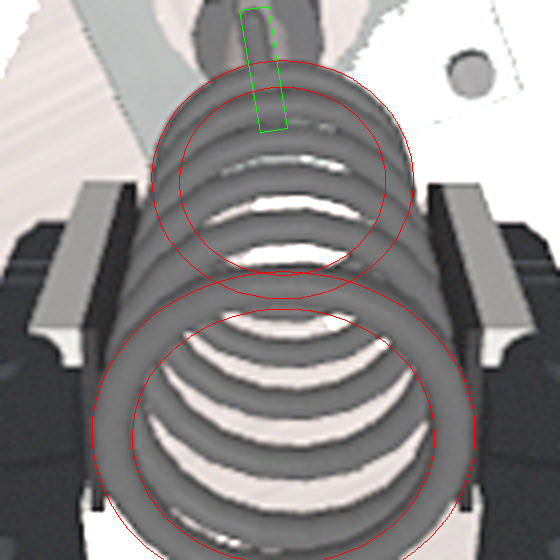

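View pics/w7.png

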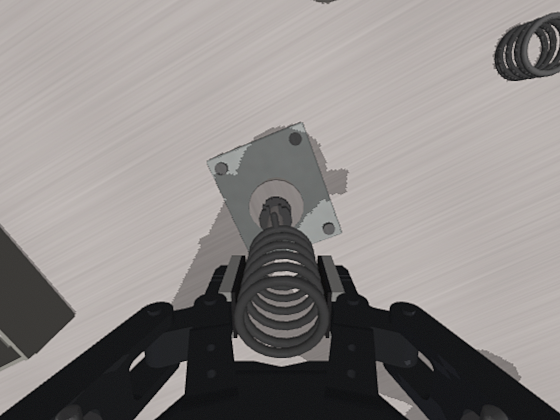

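apply_moves:
  targets: "0 -1.4 -4.4 0 1;10 -1.4 -4.4 0 1;25 -1.4 -4.4 0 1;30 -1.4 -4.4 0 1;30 -1.4 -4.4 0 1;30 -1.4 -4.4 0 1;30 -1.4 -4.4 0 1"

```text
clock: 8.33
position: [558.4, 187.0, 133.8]
ee_rot: [0.605, 0.366, -0.605, 0.366]
contact_force: [0.3, -0.4, -0.7]
gripper_width: 36.8
```

```bash
cat > chk.py <<'E'
from so import *
from bench import status
import sys
def chk(out=None,yaw_t=None):
    st=status.read_state();M=tool(st);p=st["position"]; C=p+M@np.array([17.2,1.2,-.17])
    a=np.degrees(np.arctan2(M[1,1],M[0,1]))+8.6
    print("t",st["clock"],"foot",C.round(2),"tang",a.round(1),"tilt",M[:2,0].round(4),"err(tool)",(M.T@(np.array([558.6,185.6,C[2]])-C)).round(2),"F",st["contact_force"].round(2),"T",st["wrist_torque"].round(3),"q6",st["joints"][5].round(2),"w",round(st["gripper_width"],1))
    if out:
        w=grab("wrist",out); so(w,C[:2],C[2],a,f"pics/{out}o.png")
if __name__=="__main__": chk(*sys.argv[1:])
E
python3 chk.py w8
```

```text
t 8.3333 foot [559.57 186.61 116.61] tang -19.0 tilt [0.0009 0.0002] err(tool) [-0.   -0.39  1.34] F [ 0.31 -0.37 -0.71] T [ 0.025 -0.073  0.021] q6 0.49 w 36.8
```

View pics/w8o.png

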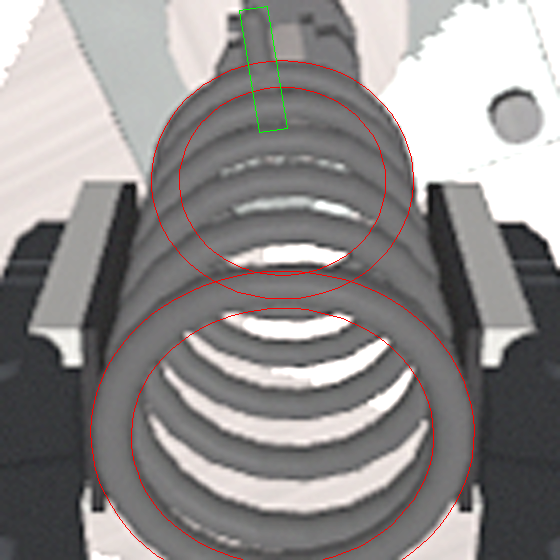

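apply_moves:
  targets: "0 -0.4 1.3 0 1;5 -0.4 1.3 0 1;12 -0.4 1.3 0 1;20 -0.4 1.3 0 1;25 -0.4 1.3 0 1;25 -0.4 1.3 0 1;25 -0.4 1.3 0 1;25 -0.4 1.3 0 1"

```text
clock: 9.05
position: [557.2, 186.1, 108.3]
ee_rot: [0.605, 0.366, -0.605, 0.366]
contact_force: [0.2, 0.3, -0.6]
gripper_width: 37.0
```

```bash
python3 chk.py w9
```

```text
t 9.05 foot [558.34 185.71  91.1 ] tang -19.0 tilt [ 0.0001 -0.0001] err(tool) [ 0.    0.28 -0.02] F [ 0.19  0.26 -0.63] T [ 0.006 -0.004 -0.027] q6 0.49 w 37.0
```

View pics/w9o.png

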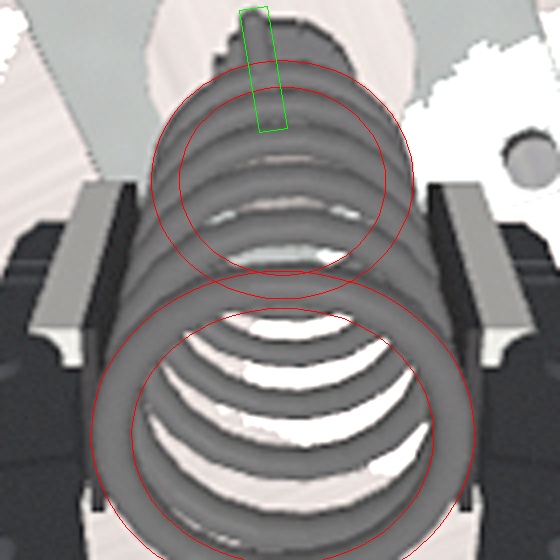

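apply_moves:
  targets: "4 0.2 0 0 1;8 0.2 0 0 1;10 0.2 0 0 1;11 0.2 0 0 1;11 0.2 0 0 1;11 0.2 0 0 1"

```text
clock: 9.6
position: [557.2, 185.9, 97.3]
ee_rot: [-0.605, -0.366, 0.605, -0.366]
contact_force: [-0.6, 0.3, -0.8]
gripper_width: 36.8
```

```bash
python3 chk.py
```

```text
t 9.6 foot [558.35 185.54  80.06] tang -19.0 tilt [-0.     -0.0001] err(tool) [-0.    0.2  -0.17] F [-0.63  0.29 -0.85] T [ 0.026 -0.014 -0.057] q6 0.49 w 36.8
```

No contact at foot 80 (collar top 81). Continue gently.

apply_moves:
  targets: "1 0 0 0 1;2 0 0 0 1;3 0 0 0 1;3 0 0 0 1;3 0 0 0 1"

```text
clock: 10.02
position: [557.1, 185.9, 94.2]
ee_rot: [-0.605, -0.366, 0.605, -0.366]
contact_force: [0.9, 0.4, -1.1]
gripper_width: 36.9
```

```bash
python3 chk.py
```

```text
t 10.0167 foot [558.28 185.5   77.04] tang -19.0 tilt [-0.0001 -0.0001] err(tool) [-0.    0.24 -0.24] F [ 0.85  0.39 -1.07] T [-0.02  -0.045 -0.003] q6 0.49 w 36.9
```

apply_moves:
  targets: "1 0 0 0 1;2 0 0 0 1;4 0 0 0 1;6 0 0 0 1;8 0 0 0 1;10 0 0 0 1;11 0 0 0 1;11 0 0 0 1;11 0 0 0 1"

```text
clock: 10.77
position: [557.2, 185.9, 83.2]
ee_rot: [-0.605, -0.366, 0.605, -0.366]
contact_force: [-0.3, -0.4, -0.4]
gripper_width: 37.0
```

```bash
python3 chk.py w10
```

```text
t 10.7667 foot [558.32 185.52  66.02] tang -19.0 tilt [-0.0001 -0.0001] err(tool) [-0.    0.21 -0.19] F [-0.32 -0.37 -0.45] T [-0.021  0.041  0.023] q6 0.49 w 37.0
```

View pics/w10o.png

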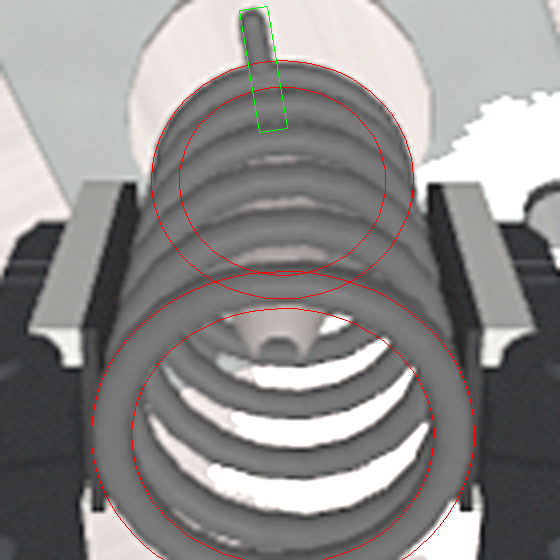

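apply_moves:
  targets: "0 0 0.1 -7 1;0 0.1 0.2 -14 1;0 0.2 0.3 -21 1;0 0.2 0.4 -28 1;0 0.3 0.5 -35 1;0 0.4 0.6 -42 1;0 0.5 0.7 -49 1;0 0.6 0.8 -56 1;0 0.8 0.9 -63 1;0 0.9 0.9 -70 1"

```text
clock: 11.65
position: [557.7, 184.8, 83.5]
ee_rot: [0.284, 0.648, -0.283, 0.648]
contact_force: [0.4, -1.1, -1.5]
gripper_width: 37.3
```

```bash
python3 chk.py
```

```text
t 11.65 foot [558.46 185.71  66.31] tang 51.3 tilt [0.0004 0.0002] err(tool) [0.   0.03 0.17] F [ 0.37 -1.06 -1.51] T [-0.048  0.017  0.043] q6 1.72 w 37.3
```

apply_moves:
  targets: "0 0 0.2 -6.7 1;0 0 0.2 -6.7 1;2 0 0.2 -6.7 1;3 0 0.2 -6.7 1;4 0 0.2 -6.7 1;4.5 0 0.2 -6.7 1;4.5 0 0.2 -6.7 1"

```text
clock: 12.23
position: [557.6, 184.5, 78.6]
ee_rot: [0.247, 0.663, -0.248, 0.662]
contact_force: [-0.6, 0.4, -0.4]
gripper_width: 36.9
```

```bash
python3 chk.py w11
```

```text
t 12.2333 foot [558.25 185.54  61.38] tang 57.6 tilt [-0.0004 -0.0002] err(tool) [-0.    0.28  0.23] F [-0.56  0.35 -0.43] T [-0.029 -0.044 -0.057] q6 1.83 w 36.9
```

View pics/w11o.png

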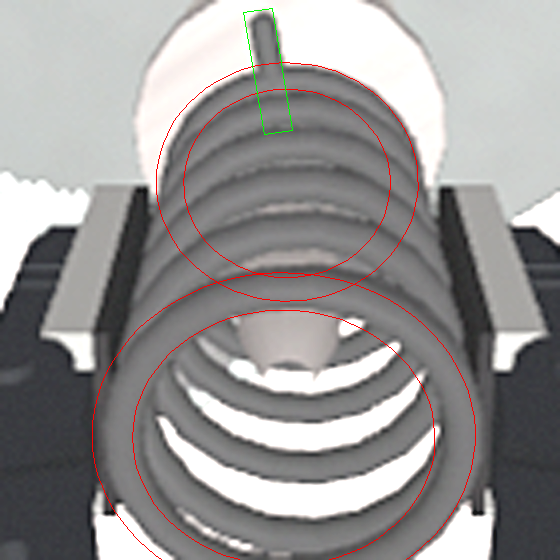

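apply_moves:
  targets: "1 0.2 0.2 0 1;2 0.2 0.2 0 1;3 0.2 0.2 0 1;3 0.2 0.2 0 1"

```text
clock: 12.62
position: [557.8, 184.5, 75.5]
ee_rot: [0.247, 0.663, -0.247, 0.662]
contact_force: [0.5, 0.7, -0.9]
gripper_width: 37.2
```

```bash
python3 chk.py
```

```text
t 12.6167 foot [558.44 185.53  58.34] tang 57.7 tilt [-0.0005 -0.0002] err(tool) [-0.    0.15  0.07] F [ 0.52  0.66 -0.92] T [ 0.018  0.02  -0.059] q6 1.83 w 37.2
```

apply_moves:
  targets: "1 0 0 0 1;2 0 0 0 1;4 0 0 0 1;6 0 0 0 1;8 0 0 0 1;10 0 0 0 1;11 0 0 0 1;11 0 0 0 1;11 0 0 0 1"

```text
clock: 13.37
position: [558.0, 184.6, 64.7]
ee_rot: [0.247, 0.663, -0.247, 0.662]
contact_force: [0.3, -0.6, -0.6]
gripper_width: 36.8
```

```bash
python3 chk.py
```

```text
t 13.3667 foot [558.61 185.61  47.53] tang 57.7 tilt [-0.0001 -0.0002] err(tool) [ 0.   -0.02 -0.  ] F [ 0.31 -0.62 -0.57] T [-0.034 -0.053 -0.026] q6 1.83 w 36.8
```

apply_moves:
  targets: "0.7 0 0 0 1;1.4 0 0 0 1;2 0 0 0 1;2 0 0 0 1;2 0 0 0 1"

```text
clock: 13.78
position: [558.0, 184.6, 62.8]
ee_rot: [0.247, 0.663, -0.247, 0.662]
contact_force: [0.4, -0.1, -0.8]
gripper_width: 36.8
```

apply_moves:
  targets: "0.4 0 0 0 1;0.4 0 0 0 1;0.4 0 0 0 1"

```text
clock: 14.03
position: [558.0, 184.6, 62.4]
ee_rot: [0.247, 0.663, -0.247, 0.663]
contact_force: [-0.3, -0.0, -0.9]
gripper_width: 37.0
```

apply_moves:
  targets: "0.4 0 0 0 1;0.4 0 0 0 1;0.4 0 0 0 1"

```text
clock: 14.28
position: [557.9, 184.6, 62.0]
ee_rot: [0.247, 0.663, -0.247, 0.662]
contact_force: [0.1, 0.7, -1.0]
gripper_width: 37.0
```

apply_moves:
  targets: "0.4 0 0 0 1;0.4 0 0 0 1;0.4 0 0 0 1"

```text
clock: 14.53
position: [558.0, 184.6, 61.6]
ee_rot: [0.247, 0.663, -0.247, 0.662]
contact_force: [-0.2, -1.4, -0.5]
gripper_width: 37.1
```

apply_moves:
  targets: "0.4 0 0 0 1;0.4 0 0 0 1;0.4 0 0 0 1"

```text
clock: 14.78
position: [558.0, 184.6, 61.5]
ee_rot: [0.247, 0.662, -0.247, 0.663]
contact_force: [-1.0, 0.9, 1.1]
gripper_width: 36.7
```

apply_moves:
  targets: "0.4 0 0 0 1;0.4 0 0 0 1;0.4 0 0 0 1"

```text
clock: 15.03
position: [558.0, 184.6, 61.4]
ee_rot: [0.247, 0.662, -0.247, 0.663]
contact_force: [-3.0, -1.0, 4.9]
gripper_width: 37.1
```

```bash
python3 chk.py w12
```

```text
t 15.0333 foot [558.7  185.61  44.25] tang 57.7 tilt [0.0003 0.    ] err(tool) [-0.   -0.07 -0.07] F [-3.01 -0.99  4.91] T [-0.117  0.723  0.034] q6 1.83 w 37.1
```

apply_moves:
  targets: "-0.3 0 0 0 0.2;-0.3 0 0 0 0;-0.3 0 0 0 -0.3;-0.3 0 0 0 -1;-0.3 0 0 0 -1;-0.3 0 0 0 -1;-0.3 0 0 0 -1;-0.3 0 0 0 -1"

```text
clock: 15.75
position: [558.0, 184.6, 61.0]
ee_rot: [0.247, 0.663, -0.247, 0.663]
contact_force: [-0.2, 0.3, 0.3]
gripper_width: 85.1
```

```bash
python3 chk.py w13
```

```text
t 15.75 foot [558.65 185.63  43.82] tang 57.7 tilt [-0.0001 -0.0001] err(tool) [ 0.   -0.06 -0.02] F [-0.24  0.35  0.29] T [ 0.04  -0.049  0.012] q6 1.83 w 85.1
```

View pics/w13.png

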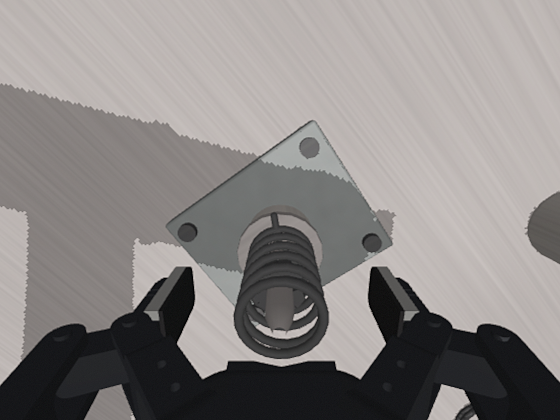

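Released and standing on the seat. Retreat straight up.

apply_moves:
  targets: "-15 0 0 0 -1;-45 0 0 0 -1;-80 0 0 0 -1;-110 0 0 0 -1;-130 0 0 0 -1;-130 0 0 0 -1;-130 0 0 0 -1"

```text
clock: 16.38
position: [558.4, 185.0, 192.6]
ee_rot: [0.248, 0.662, -0.246, 0.663]
contact_force: [0.4, -0.5, -0.4]
gripper_width: 85.6
```

```bash
python3 - <<'E'
from so import *
w=grab("wrist","w14");s=grab("scene","s14")
so(w,(558.65,185.63),45,57.7,"pics/w14o.png",s=5,h=55)
a=cv2.imread("pics/w14o.png")
so(s,(558.65,185.63),45,57.7,"pics/s14o.png",s=6,h=40)
b=cv2.imread("pics/s14o.png")
cv2.imwrite("pics/f14.png",np.hstack([cv2.resize(a,(400,400)),cv2.resize(b,(400,400))]))
E
```

```text
(no output)
```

View pics/f14.png

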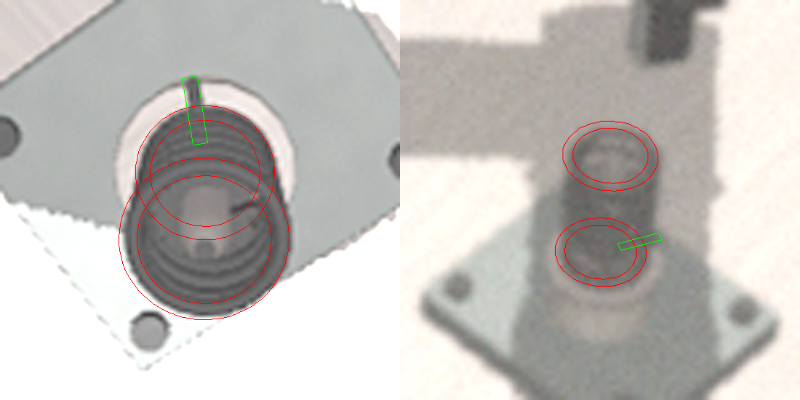

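View pics/s14.png

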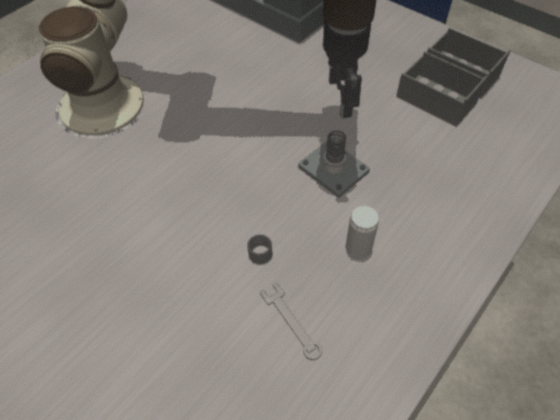

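```bash
python3 -c "
from bench import job;print(job.job_done())"
```

```text
the job is handed in; nothing more can be done
None
```

The long spring is seated on the damper and released, and the job was handed in at about 16.5 s of the 58 s allowed. The interface gave no verdict.

**What I did:**
- **Measuring:** From close wrist-camera views I read the notches at about −13° (upper) and +64° (lower) from the damper's +x side. The spring's tang stood at about −4° in the world frame.
- **Fitting:** I gripped the spring, lined the tang up with the upper notch and lowered it through. I then twisted it 77° anticlockwise between the collars and lowered it through the lower notch.
- **Forces:** The tang did not snag, so no searching twist was needed. The readings I took between moves stayed around 1 N until the spring met the seat. There I stopped at about 5 N, opened the gripper and moved straight up.

**Last checks:**
- **Height:** Contact came with the tool 61.4 mm up. That is 45 mm above its height when it gripped the spring on the bench, which matches the seat.
- **Position:** After release, a spring drawn at seat height lined up with the real one in both the wrist and scene pictures, to within about a millimetre.
- **Other items:** In the last scene picture the short spring, wrench and can are where they started, and the gripper is clear of everything.
- **Disagreements:** My estimate of the spring's foot read 44.3 mm at contact instead of 45 mm, which is within the calibration error. No check failed.

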